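Clear the drawer from the gate's way, lift and draw the sagging bolt, hold the gate ajar

TASK

Put the block of wax away in the open drawer of the small chest and push the drawer fully shut, because open it stands in the way of the locker's gate. Then draw the gate's barrel bolt by its ball knob: the bolt sags and its thick nose hooks behind the bent-up lip of the keeper, so lift the knob a little while you pull it away from the keeper until the nose is well clear. Pull the self-closing gate about 30 degrees open (20 to 40 will do) to air the locker and finish there, still holding it open with the gripper; leave the other things on the bench where they lie.

Things in the scene. Friction and masses are not known exactly. Their poses are not given: they have to be found in the camera images.
- locker: low wooden locker, fixed, 150 deep (its x, pointing in, away from the robot) x 310 wide (its y, left) x 205 mm high, turned up to 0.09 rad; origin under its centre at bench height, front face at x = -75 mm. The front is a barred gate between two posts. Tins stand inside; a heel and a flat rasp lie on the rear of its top.
- gate (a joint): the gate's hinge, rad: 0 = shut, growing to 1.4 as it swings out to the robot. Upright axis at its left edge. Springs push it shut (0.25 N m at 0, 0.5 at 1 rad): let go, it falls shut. Frame 214 wide x 18 thick, 22 to 178 mm above the bench. The open drawer would stop it at about 0.2 to 0.3 rad.
- gate_hinge (a point): point on the gate's upright hinge axis, 156 mm above the bench, fixed; in the locker's frame at (-78, 110) mm. Seen from above the gate opens clockwise about it.
- gate_edge (a point): point on the gate's free (right) edge, on its front face, 156 mm above the bench, 217 mm from the hinge axis; moves with the gate.
- bolt (a joint): slide of the barrel bolt along the gate, m: 0 = shot into the keeper, 0.042 = fully drawn towards the hinge (the locker's +y while the gate is shut). About 1.5 N of friction; it stays where it is left. The nose is out of the keeper above 0.022, well clear above 0.026.
- bolt_lift (a joint): lift of the bolt, rad: 0 = sagging by its weight, to 0.11 = as high as its worn strap lets it. It rocks about its tail (ball 95 mm, nose 178 mm from it). Sagging, the nose hooks 7 mm behind the lip and jams after 6 mm of slide, however hard it is pulled; with the ball raised over 4.5 mm (7 is right, 10 at most) it passes. Raise it before pulling hard, until bolt is over 0.022.
- bolt_ball (a point): centre of the bolt's steel ball knob, 24 mm across, on a cranked stem; at the start 200 mm above the bench, 40 mm in front of the gate. Room round and above it: grasp from above, fingers left and right of it (closing along the locker's y), TCP level with its centre or up to 6 mm higher. The ball can turn between the fingers.
- bolt_nose (a point): middle of the bolt's mushroomed nose, a disc 23 mm across and 12 mm long on a 10 mm rod; in the keeper at the start.
- keeper_lip (a point): middle of the top edge of the keeper's bent-up lip, 139 mm above the bench; the keeper is a steel box staple on the right post, fixed, its top 182 mm above the bench.
- chest: small wooden drawer chest, fixed, at right angles to the locker, right of the gate and in front of it; 180 long (its x) x 150 wide (its y) x 81 mm high; origin under its centre. A bone folder lies on it. Its drawer opens along its -x, to the left, across the front of the gate.
- drawer (a joint): slide of the drawer, m: 0 = shut, 0.135 = fully open; starts 0.115 to 0.132 open. About 1.5 N of friction; it stays where it is left. Push it shut on its front, from the left.
- drawer_front (a point): middle of the outer face of the drawer's front, 58 mm above the bench; moves with it. A board 146 wide, 12 thick, 10 to 70 mm above the bench; a round brass knob stands 23 mm out from its middle, 29 to 51 mm above the bench. x (as the chest's) points the way that shuts the drawer.
- drawer_in (a point): middle of the open part of the drawer: on its inner floor, 18 mm above the bench, 60 mm behind the inner face of its front, mid-way between its sides; moves with it. x (as the chest's) points to the drawer's back. 114 mm wide inside (y), sides 57 mm above the bench. A spool lies at the back, beyond x = 45 mm.
- wax: block of yellow wax, 40 (its x) x 54 (its y) x 27 mm high, 32 to 63 g, lying flat on the bench at the left; origin under its centre.
- jar: glass jar of wooden pegs with a grey lid, 48 mm across, 65 mm tall; a bystander, to be left alone; origin under its centre
- tin: dark red pressed tin box, 72 x 95 x 38 mm; a bystander, to be left alone; origin under its centre
- spool: spool of waxed thread standing upright, 43 mm across, 56 mm tall; a bystander, to be left alone; origin under its centre
Mind the look-alikes: they are no part of the job. There is more than one size of the wax; the job needs the largest.

How it is judged:
On the way, in this order (a step that is already met when the one before it is completed fails the run):
1. the wax lies in the open drawer, let go (x of wax in the frame of drawer_in between -0.058 and 0.088 m and y of wax in the frame of drawer_in between -0.055 and 0.055 m and z of wax in the frame of drawer_in between -0.006 and 0.034 m and contact force between the fingers and wax below 0.05 N and value of joint drawer above 0.06 m), for 0.2 s.
2. the drawer is shut with the wax in it (x of wax in the frame of drawer_in between -0.058 and 0.088 m and y of wax in the frame of drawer_in between -0.055 and 0.055 m and z of wax in the frame of drawer_in between -0.006 and 0.034 m and value of joint drawer below 0.006 m), for 0.2 s.
3. the bolt's nose is drawn well clear of the keeper (value of joint bolt above 0.026 m), for 0.1 s.
At the end, for the whole second after the job is handed in: The wax is in the drawer, shut to within 8 mm; the bolt is drawn clear of the keeper (slide above 0.022 m); the gate stands still 0.35 to 0.70 rad (20 to 40 degrees) open, the fingers holding it or its bolt against the springs (over 0.8 N) (x of wax in the frame of drawer_in between -0.058 and 0.088 m and y of wax in the frame of drawer_in between -0.055 and 0.055 m and z of wax in the frame of drawer_in between -0.006 and 0.034 m and value of joint drawer below 0.008 m and value of joint bolt above 0.022 m and value of joint gate between 0.35 and 0.7 rad and velocity of joint gate between -0.05 and 0.05 rad/s and contact force between the fingers and gate above 0.8 N); the arm keeps its last pose, push and grip.
It fails at once if a bystander is shifted by more than 30 mm (distance of any of jar, tin, spool from where it was at the start of the episode above 0.03 m).
It also fails if it takes over 62 s, if anything falls off the work surface, if the arm or the gripper's body presses on something with over 40 N, if the wrist force passes 120 N, or if a joint passes its speed limit or range.

ROBOT

A 6-joint arm with a two-finger parallel gripper is mounted at the origin on a cart in front of the work surface, level with it; the furniture and walls round the work are solid. World frame = base frame: x ahead of the robot, y to its left, z up, the work surface at z = 0. Lengths are in m, angles in rad, forces in N, time in s.
With the tool pointing down it reaches from about 0.35 to 0.975 m from the base axis. Payload 4.9 kg.
Tool frame: the origin (TCP) lies between the finger pads, 19 mm behind the fingertips; this is the grasp point; z points along the fingers, y is the line along which they close (so a half turn about z gives the same grasp; the last joint's range is limited). The gripper opens to 85 mm and grips with 20 to 120 N. Pads are 22 mm wide; open, the fingers measure 114 mm over their backs; the gripper's body (76 mm by 85 mm) begins 54 mm behind the grasp point. The pads swing forward as they close: fully open they stand 13 mm farther back than shut.
Start: joints at [1.111, 0.053, 1.613, -0, 1.476, -0.119], TCP at [0.209, 0.589, 0.25] pointing down, gripper open.
Joint ranges: [-3.01, 3.01], [-1.01, 2.22], [0.06, 2.58], [-1.02, 4.17], [0.09, 2.62], [-3.14, 3.14]. Speed limits (rad/s): [2.57, 2.57, 3.14, 3.14, 3.14, 3.14].

INTERFACE

Orientations are given as a unit quaternion [w, x, y, z].
In Python, from plant import manip, grab_frame, calibration, job_done gives the robot as it stands.
- The arm moves only by the tool send_rows, never from a script. Its argument "rows" is a list of rows, each an object of numbers: "x", "y", "z": the shift along the tool's x, y, z normalised to -1 to 1, where 1 is 15 cm; "wx", "wy", "wz": the turn, a rotation vector about the tool's x, y, z normalised to -1 to 1, where 1 is pi/4 rad; "hand": the opening, from -1 (shut) to 1 (fully open). In form: [{"x": .., "y": .., "z": .., "wx": .., "wy": .., "wz": .., "hand": ..}, ...]. A call has exactly 10 rows; each row shifts and turns the commanded pose from where the row before left it, along the tool's axes as they then stand; what a row does not reach is not made up. A row lasts 1/12 s, in which the tool goes at most 41.7 mm and 7.16 degrees, less where a joint would pass 70% of its speed; a pose out of reach is approached as far as the arm can. A call with a number of a shift or a turn outside -1 to 1 is refused whole. A call with a gripper value outside its range is refused whole. The fingers move at their own pace and stop on an object; the grip force is fixed at half the most. Time passes only in rows, so rows that do not move let the fingers close, or fill a call up. It gives the time, the measured TCP pose, the force, the opening and the grip force at its end, in the units of the state.
- manip.state(): the state, without advancing time (a new reading comes with each control period).
- grab_frame(name): name is "scene" or "top" or "wrist"; returns the picture (400x640x3 uint8, blue, green, red); there is no depth.
- calibration(name): a dict with "camera_matrix" (3x3 intrinsics, pixels), "k1" (the pictures are not rectified: a ray, as slopes to the right and down, at radius r is drawn at 1 + k1 r^2 times it, then the intrinsics apply), "R" (3x3) and "t" (3): a world point X has camera coordinates R X + t. Camera axes: x right, y down, z forward; pixel columns grow to the right and rows downward; lengths in m; the calibration is good to about 2 mm. A picture is of the moment at which its call begins: read the wrist's pose just before it. calibration takes no time and is no camera call; for the wrist camera it gives the pose at the moment of the call.
- job_done(): hands the job in; it is judged then, once.
The state is a dict: "time": time; "joint_pos": joint angles; "joint_vel": joint speeds; "joint_efforts": joint torques, N m; "tool_pos": TCP position; "tool_rot": TCP orientation; "contact_force": force on the tool from outside, world axes, zero at the start; "ft_torque": the same for the moment, N m; "gripper_width": opening from 0.0 (shut) to 1.0 (fully open); "grasp_force": force on a finger pad.
Only numpy, scipy, OpenCV 4.12 (cv2) and the standard library are available. Lean on these libraries where they do the work, as an engineer would, in place of code of your own. Each camera call takes 0.05 s, during which the arm holds its last target. There are 200 camera calls.

## Working session

There is one attempt and no reset: what is moved stays moved. The work goes in short steps, Python scripts to look and compute and a tool call to move; the robot and the scene stay as the last step left them, time stands still between calls to the robot, and variables do not carry over. Pictures are saved under pics/ and viewed, at most 10 in all, crops included, and the job is handed in when it is done.

Besides the shell and the picture viewer there is one more tool, called after "Call:" as a command line: name --argument value ..., lists and objects as JSON in quotes. send_rows: Moves the arm, as the interface text tells. Scaled input: -1 to 1 covers 15 cm each way for a shift and pi/4 rad each way for a turn. Its arguments: {"type":"object","properties":{"rows":{"type":"array","items":{"type":"object","properties":{"x":{"type":"number","minimum":-1,"maximum":1},"y":{"type":"number","minimum":-1,"maximum":1},"z":{"type":"number","minimum":-1,"maximum":1},"wx":{"type":"number","minimum":-1,"maximum":1},"wy":{"type":"number","minimum":-1,"maximum":1},"wz":{"type":"number","minimum":-1,"maximum":1},"hand":{"type":"number"}}}}},"required":["rows"]}

```bash
mkdir -p pics; cat > h.py <<'E'
import numpy as np, cv2
from plant import manip, grab_frame, calibration, job_done
def ray(c,u,v):
    K=np.array(c["camera_matrix"]);R=np.array(c["R"]);t=np.array(c["t"])
    d=np.array([(u-K[0,2])/K[0,0],(v-K[1,2])/K[1,1]]);s=d.copy()
    for _ in range(20): s=d/(1+c["k1"]*(s@s))
    return -R.T@t, R.T@np.array([s[0],s[1],1])
def onz(c,u,v,z):
    o,d=ray(c,u,v); return o+d*(z-o[2])/d[2]
def proj(c,X):
    K=np.array(c["camera_matrix"]);p=np.array(c["R"])@np.array(X)+np.array(c["t"]);s=p[:2]/p[2]
    s=s*(1+c["k1"]*(s@s)); return K[0,0]*s[0]+K[0,2],K[1,1]*s[1]+K[1,2]
def tri(a,b):
    A=0;B=0
    for o,d in (a,b):
        d=d/np.linalg.norm(d);P=np.eye(3)-np.outer(d,d);A=A+P;B=B+P@o
    return np.linalg.solve(A,B)
E
python3 - <<'E'
from h import *
np.set_printoptions(precision=4,suppress=True)
for n in("top","scene"):
    cv2.imwrite(f"pics/{n}0.png",grab_frame(n)); c=calibration(n); print(n,c)
print(manip.state())
E
```

```text
top {'camera_matrix': array([[493.4881,   0.    , 318.7139],
       [  0.    , 493.4881, 196.0321],
       [  0.    ,   0.    ,   1.    ]]), 'k1': -0.08850138236546269, 'R': array([[ 0.025 , -0.9997,  0.0077],
       [-0.9471, -0.0261, -0.3199],
       [ 0.32  ,  0.0007, -0.9474]]), 't': array([-0.0202,  0.5251,  1.8548])}
scene {'camera_matrix': array([[365.0117,   0.    , 323.0765],
       [  0.    , 365.0117, 196.5558],
       [  0.    ,   0.    ,   1.    ]]), 'k1': -0.01782224153675315, 'R': array([[-0.873 , -0.4877,  0.0036],
       [-0.3329,  0.5904, -0.7352],
       [ 0.3565, -0.643 , -0.6778]]), 't': array([0.4493, 0.2815, 0.9868])}
{'time': 0.1, 'joint_pos': array([ 1.111 ,  0.0533,  1.6142, -0.    ,  1.476 , -0.119 ]), 'joint_vel': array([ 0.0003, -0.003 , -0.0023,  0.    ,  0.0004, -0.0006]), 'joint_efforts': array([  0.0002, -39.4896, -37.1366,  -0.    ,   0.0038,   0.    ]), 'tool_pos': array([0.2086, 0.5886, 0.2489]), 'tool_rot': array([-0.0003,  0.1696,  0.9855, -0.0009]), 'contact_force': array([-0.61  , -0.3343, -0.6537]), 'ft_torque': array([-0.0352, -0.0282,  0.0314]), 'grasp_force': 0.0, 'gripper_width': 0.9984041421189708}
```

View pics/top0.png

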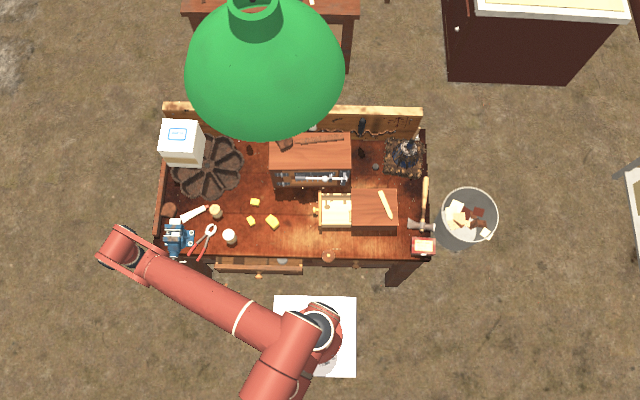

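View pics/scene0.png

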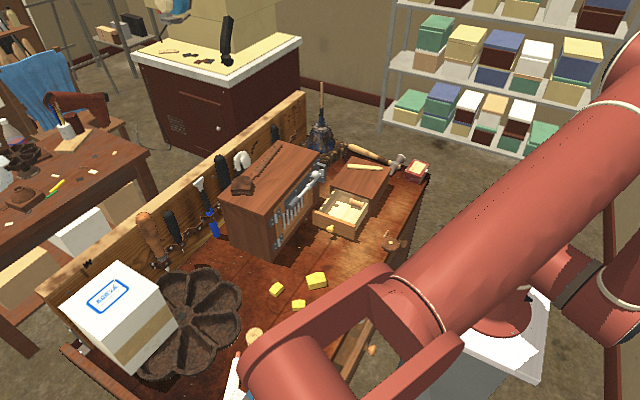

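The top view shows three yellow pieces: (255,202), (251,220) and (272,222). The last is the largest and best fits the wax. The drawer is at about (336,210) and the bolt at about (325,178). Next I'll enlarge this area to confirm and measure it.

```bash
python3 - <<'E'
from h import *
np.set_printoptions(precision=4,suppress=True)
im=cv2.imread("pics/top0.png");c=calibration("top")
cv2.imwrite("pics/crop1.png",cv2.resize(im[125:245,240:410],None,fx=4.6,fy=4.6,interpolation=cv2.INTER_CUBIC))
h=cv2.cvtColor(im,cv2.COLOR_BGR2HSV)
m=cv2.inRange(h,(22,130,120),(35,255,255)); m[:190]=0;m[240:]=0;m[:,:240]=0;m[:,315:]=0
for k in cv2.findContours(m,0,1)[0]:
    if cv2.contourArea(k)<8: continue
    mo=cv2.moments(k);u,v=mo["m10"]/mo["m00"],mo["m01"]/mo["m00"]
    P=np.array([onz(c,*q[0],.027)[:2] for q in k],np.float32)
    print(u,v,cv2.contourArea(k),onz(c,u,v,.022),cv2.minAreaRect(P))
s=calibration("scene")
E
```

```text
(no output)
```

View pics/crop1.png

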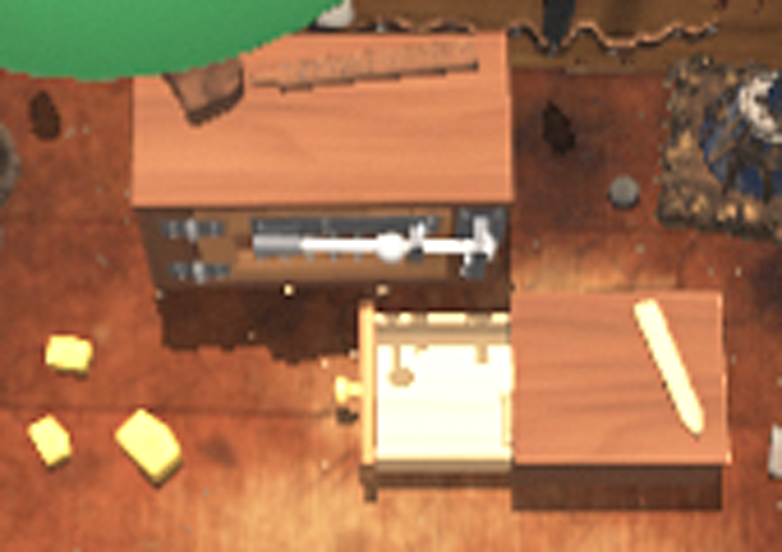

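The crop shows the three yellow pieces at crop (68,353), (50,440) and (148,443). The last is clearly the largest, so it is the wax, at full-image pixel (272,221). The ball is at crop (391,245). The locker's front top corners are at crop (133,205) and (513,203). The chest's top corners are at crop (512,292), (722,292), (730,463) and (512,464).

```bash
python3 - <<'E'
from h import *
np.set_printoptions(precision=4,suppress=True)
im=cv2.imread("pics/top0.png");c=calibration("top")
h=cv2.cvtColor(im,cv2.COLOR_BGR2HSV); print(h[221,272],h[215,285])
m=cv2.inRange(h,(21,90,150),(40,255,255)); m[:190]=0;m[240:]=0;m[:,:240]=0;m[:,312:]=0
for k in cv2.findContours(m,0,1)[0]:
    mo=cv2.moments(k)
    if mo["m00"]<5: continue
    u,v=mo["m10"]/mo["m00"],mo["m01"]/mo["m00"]
    P=np.array([onz(c,*q[0],.027)[:2] for q in k],np.float32)
    print(u,v,mo["m00"],onz(c,u,v,.022),cv2.minAreaRect(P))
f=lambda a,b:(240+(a+.5)/4.6-.5,125+(b+.5)/4.6-.5)
w=[onz(c,*f(a,b),.027) for a,b in((140,409),(181,442),(158,470),(117,434))]
print("wax",np.array(w))
L=onz(c,*f(133,205),.205);R=onz(c,*f(513,203),.205);d=(L-R);yaw=np.arctan2(-d[0],d[1])
print("locker",L,R,np.linalg.norm(d),yaw)
C=np.array([onz(c,*f(a,b),.081) for a,b in((512,292),(722,292),(730,463),(512,464))]);print("chest",C,C.mean(0))
print("ball",onz(c,*f(391,245),.2))
print("drawer front topL",[onz(c,*f(a,b),.07) for a,b in((361,303),(361,465),(375,310),(375,462))])
for a,b in ((-.075,.155),(-.075,-.155)): pass
cy,sy=np.cos(yaw),np.sin(yaw);Rm=np.array([[cy,-sy],[sy,cy]])
ctr=(L+R)[:2]/2+Rm@[.075,0]
print("ctr",ctr,"hinge",ctr+Rm@[-.078,.110])
E
```

```text
[ 30 101 255] [  8 175 181]
250.42307692307693 221.46153846153845 13.0 [0.4322 0.2643 0.022 ] ((0.4373926520347595, 0.26298919320106506), (0.035614173859357834, 0.026634298264980316), 29.4453125)
271.53672316384177 223.4406779661017 29.5 [0.4264 0.1793 0.022 ] ((0.4373738467693329, 0.1776491403579712), (0.05052660405635834, 0.03694289177656174), 46.44279479980469)
254.93827160493825 202.34567901234567 13.5 [0.5131 0.2515 0.022 ] ((0.5171786546707153, 0.2529947757720947), (0.025553734973073006, 0.036509618163108826), 1.5833606719970703)
wax [[0.4661 0.187  0.027 ]
 [0.4372 0.1498 0.027 ]
 [0.4116 0.1684 0.027 ]
 [0.4429 0.2058 0.027 ]]
locker [0.5865 0.1843 0.205 ] [ 0.5969 -0.1255  0.205 ] 0.30994052094207025 0.033522542870795514
chest [[ 0.5641 -0.1334  0.081 ]
 [ 0.5692 -0.3154  0.081 ]
 [ 0.4161 -0.3183  0.081 ]
 [ 0.4104 -0.134   0.081 ]] [ 0.49   -0.2253  0.081 ]
ball [ 0.5593 -0.0267  0.2   ]
drawer front topL [array([ 0.5543, -0.0033,  0.07  ]), array([ 0.4092, -0.007 ,  0.07  ]), array([ 0.5482, -0.0156,  0.07  ]), array([ 0.4121, -0.0188,  0.07  ])]
ctr [0.6667 0.0319] hinge [0.585  0.1393]
```

Call:
send_rows --rows '[{"x":-0.197,"y":-0.172,"hand":1},{"x":-0.197,"y":-0.172,"hand":1},{"x":-0.197,"y":-0.172,"hand":1},{"x":-0.197,"y":-0.172,"hand":1},{"x":-0.197,"y":-0.172,"hand":1},{"x":-0.197,"y":-0.172,"hand":1},{"x":-0.197,"y":-0.172,"hand":1},{"x":-0.197,"y":-0.172,"hand":1},{"x":-0.197,"y":-0.172,"hand":1},{"x":-0.197,"y":-0.172,"hand":1}]'

```text
invalid input at $.rows[0]: expected keys x, y, z, wx, wy, wz, hand
```

Call:
send_rows --rows '[{"x":-0.197,"y":-0.172,"hand":1},{"x":-0.197,"y":-0.172,"hand":1},{"wz":0.155,"hand":1},{"wz":0.155,"hand":1},{"wz":0.155,"hand":1},{"wz":0.155,"hand":1},{"wz":0.155,"hand":1},{"wz":0.155,"hand":1},{"wz":0.155,"hand":1},{"wz":0.155,"hand":1}]'

```text
invalid input at $.rows[0]: expected keys x, y, z, wx, wy, wz, hand
```

Call:
send_rows --rows '[{"wz":0.155,"hand":1},{"wz":0.155,"hand":1},{"wz":0.155,"hand":1},{"wz":0.155,"hand":1},{"wz":0.155,"hand":1},{"wz":0.155,"hand":1},{"wz":0.155,"hand":1},{"wz":0.1,"hand":1},{"hand":1},{"hand":1}]'

```text
invalid input at $.rows[0]: expected keys x, y, z, wx, wy, wz, hand
```

```bash
cat > wax.py <<'E'
from h import *
np.set_printoptions(precision=4,suppress=True)
def pose():
    s=manip.state();w,x,y,z=s["tool_rot"]
    from scipy.spatial.transform import Rotation as Ro
    return s,Ro.from_quat([x,y,z,w]).as_matrix()
E
python3 - <<'E'
from wax import *
s,T=pose(); c=calibration("wrist"); im=grab_frame("wrist"); cv2.imwrite("pics/w1.png",im)
print(s["time"],s["tool_pos"],T, s["joint_pos"])
h=cv2.cvtColor(im,cv2.COLOR_BGR2HSV)
m=cv2.inRange(h,(21,90,150),(40,255,255))
for k in cv2.findContours(m,0,1)[0]:
    mo=cv2.moments(k)
    if mo["m00"]<150: continue
    u,v=mo["m10"]/mo["m00"],mo["m01"]/mo["m00"]
    P=np.array([onz(c,*q[0],.027)[:2] for q in k],np.float32)
    print(u,v,mo["m00"],onz(c,u,v,.027),cv2.minAreaRect(P),cv2.boxPoints(cv2.minAreaRect(P)).tolist())
E
```

```text
0.1 [0.2086 0.5886 0.2489] [[-0.9425  0.3342 -0.0009]
 [ 0.3342  0.9425 -0.0017]
 [ 0.0002 -0.0019 -1.    ]] [ 1.111   0.0533  1.6142 -0.      1.476  -0.119 ]
```

View pics/w1.png

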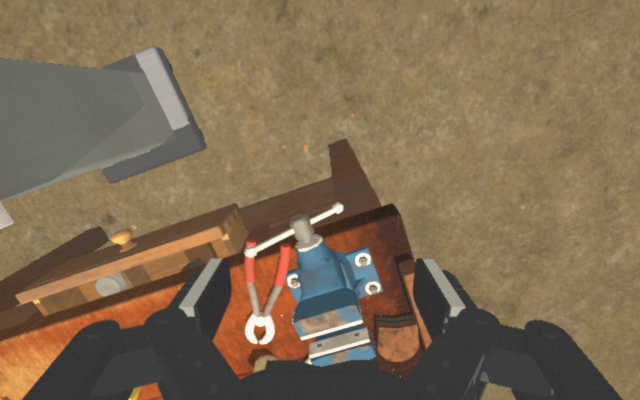

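The moves were refused because every key is required, so the arm hasn't moved. The wrist picture shows only the vise (330,280) and pliers beneath the start pose. I'll resend with all keys.

Call:
send_rows --rows '[{"x":-0.197,"y":-0.172,"z":0,"wx":0,"wy":0,"wz":0,"hand":1},{"x":-0.197,"y":-0.172,"z":0,"wx":0,"wy":0,"wz":0,"hand":1},{"x":-0.197,"y":-0.172,"z":0,"wx":0,"wy":0,"wz":0,"hand":1},{"x":-0.197,"y":-0.172,"z":0,"wx":0,"wy":0,"wz":0,"hand":1},{"x":-0.197,"y":-0.172,"z":0,"wx":0,"wy":0,"wz":0,"hand":1},{"x":-0.197,"y":-0.172,"z":0,"wx":0,"wy":0,"wz":0,"hand":1},{"x":-0.197,"y":-0.172,"z":0,"wx":0,"wy":0,"wz":0,"hand":1},{"x":-0.197,"y":-0.172,"z":0,"wx":0,"wy":0,"wz":0,"hand":1},{"x":-0.197,"y":-0.172,"z":0,"wx":0,"wy":0,"wz":0,"hand":1},{"x":-0.197,"y":-0.172,"z":0,"wx":0,"wy":0,"wz":0,"hand":1}]'

```text
time: 0.98
tool_pos: [0.4015, 0.2453, 0.2498]
tool_rot: [0.0, 0.169, 0.986, 0.0]
contact_force: [0.5, 0.6, -0.4]
gripper_width: 0.999
grasp_force: 0.0
```

Call:
send_rows --rows '[{"x":-0.197,"y":-0.172,"z":0,"wx":0,"wy":0,"wz":0,"hand":1},{"x":-0.197,"y":-0.172,"z":0,"wx":0,"wy":0,"wz":0,"hand":1},{"x":0,"y":0,"z":0,"wx":0,"wy":0,"wz":0.155,"hand":1},{"x":0,"y":0,"z":0,"wx":0,"wy":0,"wz":0.155,"hand":1},{"x":0,"y":0,"z":0,"wx":0,"wy":0,"wz":0.155,"hand":1},{"x":0,"y":0,"z":0,"wx":0,"wy":0,"wz":0.155,"hand":1},{"x":0,"y":0,"z":0,"wx":0,"wy":0,"wz":0.155,"hand":1},{"x":0,"y":0,"z":0,"wx":0,"wy":0,"wz":0.155,"hand":1},{"x":0,"y":0,"z":0,"wx":0,"wy":0,"wz":0.155,"hand":1},{"x":0,"y":0,"z":0,"wx":0,"wy":0,"wz":0.155,"hand":1}]'

```text
time: 1.82
tool_pos: [0.4394, 0.1786, 0.2496]
tool_rot: [-0.0, 0.613, 0.79, -0.0]
contact_force: [-0.7, 0.1, 0.6]
gripper_width: 1.001
grasp_force: 0.0
```

Call:
send_rows --rows '[{"x":0,"y":0,"z":0,"wx":0,"wy":0,"wz":0.155,"hand":1},{"x":0,"y":0,"z":0,"wx":0,"wy":0,"wz":0.155,"hand":1},{"x":0,"y":0,"z":0,"wx":0,"wy":0,"wz":0.155,"hand":1},{"x":0,"y":0,"z":0,"wx":0,"wy":0,"wz":0.155,"hand":1},{"x":0,"y":0,"z":0,"wx":0,"wy":0,"wz":0.155,"hand":1},{"x":0,"y":0,"z":0,"wx":0,"wy":0,"wz":0.155,"hand":1},{"x":0,"y":0,"z":0,"wx":0,"wy":0,"wz":0.155,"hand":1},{"x":0,"y":0,"z":0,"wx":0,"wy":0,"wz":0.1,"hand":1},{"x":0,"y":0,"z":0,"wx":0,"wy":0,"wz":0,"hand":1},{"x":0,"y":0,"z":0,"wx":0,"wy":0,"wz":0,"hand":1}]'

```text
time: 2.65
tool_pos: [0.4394, 0.1787, 0.2497]
tool_rot: [-0.0, 0.901, 0.434, -0.0]
contact_force: [0.0, 0.5, 1.0]
gripper_width: 0.997
grasp_force: 0.0
```

```bash
cat > m.py <<'E'
from wax import *
import sys
s,T=pose(); c=calibration("wrist"); im=grab_frame("wrist"); cv2.imwrite("pics/%s.png"%sys.argv[1],im)
print(s["time"],s["tool_pos"],T, s["joint_pos"])
h=cv2.cvtColor(im,cv2.COLOR_BGR2HSV)
m=cv2.inRange(h,(21,90,150),(40,255,255))
for k in cv2.findContours(m,0,1)[0]:
    mo=cv2.moments(k)
    if mo["m00"]<150: continue
    u,v=mo["m10"]/mo["m00"],mo["m01"]/mo["m00"]
    P=np.array([onz(c,*q[0],.027)[:2] for q in k],np.float32)
    print(u,v,mo["m00"],onz(c,u,v,.027),cv2.minAreaRect(P),cv2.boxPoints(cv2.minAreaRect(P)).tolist())
E
python3 m.py w2
```

```text
2.65 [0.4394 0.1787 0.2497] [[ 0.6229  0.7823 -0.0005]
 [ 0.7823 -0.6229 -0.0001]
 [-0.0004 -0.0003 -1.    ]] [ 0.2291 -0.3207  1.9515 -0.      1.5113  0.9016]
443.12806539509535 258.9264305177112 183.5 [ 0.485 -0.003  0.027] ((0.48608464002609253, -0.004839792847633362), (0.020564444363117218, 0.023637063801288605), 13.43022346496582) [[0.47333863377571106, 0.004267384763807058], [0.4788285791873932, -0.01872328855097294], [0.498830646276474, -0.01394697092473507], [0.49334070086479187, 0.009043702855706215]]
484.8818969448244 266.50159598723206 365.5 [ 0.5201 -0.0447  0.027 ] ((0.519737720489502, -0.045138128101825714), (0.07301294803619385, 0.012404417619109154), 3.225857973098755) [[0.48294010758399963, -0.041000042110681534], [0.48363807797431946, -0.05338480696082115], [0.5565353631973267, -0.049276214092969894], [0.5558373928070068, -0.036891449242830276]]
320.4800691102061 166.4128100703443 1350.5 [0.4396 0.1814 0.027 ] ((0.43977436423301697, 0.18028602004051208), (0.05303280055522919, 0.03652624040842056), 46.49055862426758) [[0.40827298164367676, 0.17362840473651886], [0.43476402759552, 0.14848102629184723], [0.4712757468223572, 0.1869436353445053], [0.4447847008705139, 0.21209101378917694]]
271.9609904227984 102.3891614108853 713.5 [0.4426 0.2663 0.027 ] ((0.4427351951599121, 0.26532596349716187), (0.03434784710407257, 0.025361554697155952), 32.4787712097168) [[0.4214380383491516, 0.2668011784553528], [0.4350568652153015, 0.2454063892364502], [0.4640323519706726, 0.26385074853897095], [0.4504135251045227, 0.28524553775787354]]
335.9765051395007 61.163624921334176 794.5 [0.5192 0.2561 0.027 ] ((0.5195842385292053, 0.255793035030365), (0.03456950932741165, 0.024819359183311462), 81.94149780273438) [[0.504874050617218, 0.24041861295700073], [0.5294483304023743, 0.23693931102752686], [0.5342944264411926, 0.27116745710372925], [0.5097201466560364, 0.2746467590332031]]
```

View pics/w2.png

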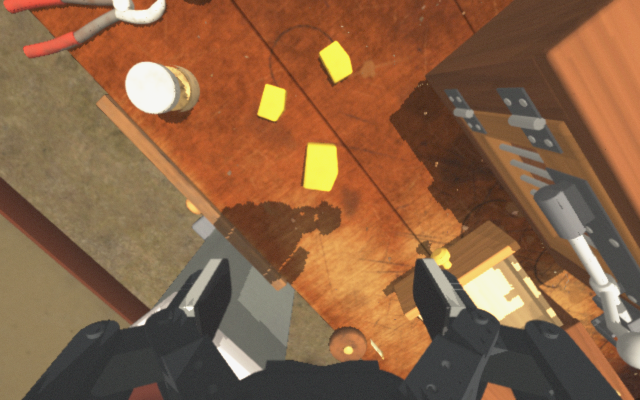

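The wrist view shows the wax at (320,166). The two smaller pieces are at (272,103) and (336,61). The wax centre is at (0.440, 0.180) with its long side at about 46.5°. I'll turn 5° and descend.

Call:
send_rows --rows '[{"x":0.009,"y":0,"z":0.2,"wx":0,"wy":0,"wz":0.11,"hand":1},{"x":0,"y":0,"z":0.25,"wx":0,"wy":0,"wz":0,"hand":1},{"x":0,"y":0,"z":0.25,"wx":0,"wy":0,"wz":0,"hand":1},{"x":0,"y":0,"z":0.25,"wx":0,"wy":0,"wz":0,"hand":1},{"x":0,"y":0,"z":0.25,"wx":0,"wy":0,"wz":0,"hand":1},{"x":0,"y":0,"z":0.15,"wx":0,"wy":0,"wz":0,"hand":1},{"x":0,"y":0,"z":0.1,"wx":0,"wy":0,"wz":0,"hand":1},{"x":0,"y":0,"z":0.05,"wx":0,"wy":0,"wz":0,"hand":1},{"x":0,"y":0,"z":0,"wx":0,"wy":0,"wz":0,"hand":-1},{"x":0,"y":0,"z":0,"wx":0,"wy":0,"wz":0,"hand":-1}]'

```text
time: 3.53
tool_pos: [0.4409, 0.1799, 0.0255]
tool_rot: [0.0, 0.919, 0.394, 0.0]
contact_force: [0.2, -0.4, 0.6]
gripper_width: 0.752
grasp_force: 0.0
```

Call:
send_rows --rows '[{"x":0,"y":0,"z":0,"wx":0,"wy":0,"wz":0,"hand":-1},{"x":0,"y":0,"z":0,"wx":0,"wy":0,"wz":0,"hand":-1},{"x":0,"y":0,"z":0,"wx":0,"wy":0,"wz":0,"hand":-1},{"x":0,"y":0,"z":0,"wx":0,"wy":0,"wz":0,"hand":-1},{"x":0,"y":0,"z":0,"wx":0,"wy":0,"wz":0,"hand":-1},{"x":0,"y":0,"z":0,"wx":0,"wy":0,"wz":0,"hand":-1},{"x":0,"y":0,"z":-0.1,"wx":0,"wy":0,"wz":0,"hand":-1},{"x":0,"y":0,"z":-0.2,"wx":0,"wy":0,"wz":0,"hand":-1},{"x":0,"y":0,"z":-0.25,"wx":0,"wy":0,"wz":0,"hand":-1},{"x":0,"y":0,"z":-0.25,"wx":0,"wy":0,"wz":0,"hand":-1}]'

```text
time: 4.37
tool_pos: [0.4395, 0.1795, 0.1458]
tool_rot: [-0.0, 0.919, 0.394, -0.001]
contact_force: [1.1, -0.5, -0.4]
gripper_width: 0.421
grasp_force: 60.2
```

Call:
send_rows --rows '[{"x":-0.147,"y":0.196,"z":0,"wx":0,"wy":0,"wz":0,"hand":-1},{"x":-0.147,"y":0.196,"z":0,"wx":0,"wy":0,"wz":0,"hand":-1},{"x":-0.147,"y":0.196,"z":0,"wx":0,"wy":0,"wz":0,"hand":-1},{"x":-0.147,"y":0.196,"z":0,"wx":0,"wy":0,"wz":0,"hand":-1},{"x":-0.147,"y":0.196,"z":0,"wx":0,"wy":0,"wz":0,"hand":-1},{"x":-0.147,"y":0.196,"z":0,"wx":0,"wy":0,"wz":0,"hand":-1},{"x":-0.147,"y":0.196,"z":0,"wx":0,"wy":0,"wz":0,"hand":-1},{"x":0,"y":0,"z":0,"wx":0,"wy":0,"wz":-0.144,"hand":-1},{"x":0,"y":0,"z":0,"wx":0,"wy":0,"wz":-0.144,"hand":-1},{"x":0,"y":0,"z":0,"wx":0,"wy":0,"wz":-0.144,"hand":-1}]'

```text
time: 5.2
tool_pos: [0.483, -0.075, 0.1453]
tool_rot: [0.0, 0.838, 0.545, 0.0]
contact_force: [0.0, 0.1, -1.8]
gripper_width: 0.418
grasp_force: 60.2
```

Call:
send_rows --rows '[{"x":0,"y":0,"z":0,"wx":0,"wy":0,"wz":-0.144,"hand":-1},{"x":0,"y":0,"z":0,"wx":0,"wy":0,"wz":-0.144,"hand":-1},{"x":0,"y":0,"z":0,"wx":0,"wy":0,"wz":-0.144,"hand":-1},{"x":0,"y":0,"z":0,"wx":0,"wy":0,"wz":-0.144,"hand":-1},{"x":0,"y":0,"z":0,"wx":0,"wy":0,"wz":0,"hand":-1},{"x":0,"y":0,"z":0,"wx":0,"wy":0,"wz":0,"hand":-1},{"x":0,"y":0,"z":0,"wx":0,"wy":0,"wz":0,"hand":-1},{"x":0,"y":0,"z":0,"wx":0,"wy":0,"wz":0,"hand":-1},{"x":0,"y":0,"z":0,"wx":0,"wy":0,"wz":0,"hand":-1},{"x":0,"y":0,"z":0,"wx":0,"wy":0,"wz":0,"hand":-1}]'

```text
time: 6.03
tool_pos: [0.483, -0.0739, 0.145]
tool_rot: [0.0, 0.696, 0.718, 0.0]
contact_force: [-0.3, -0.6, -0.8]
gripper_width: 0.419
grasp_force: 60.2
```

```bash
python3 - <<'E'
from wax import *
s,T=pose(); c=calibration("wrist"); im=grab_frame("wrist"); cv2.imwrite("pics/w3.png",im)
print(s["time"],s["tool_pos"],T, s["joint_pos"])
print(-np.array(c["R"]).T@c["t"])
E
```

```text
6.0333 [ 0.483  -0.0739  0.145 ] [[-0.0301  0.9995  0.    ]
 [ 0.9995  0.0301  0.    ]
 [ 0.      0.     -1.    ]] [-0.3042 -0.1914  2.0249  0.      1.3081 -0.3344]
[0.4801 0.0073 0.2693]
```

View pics/w3.png

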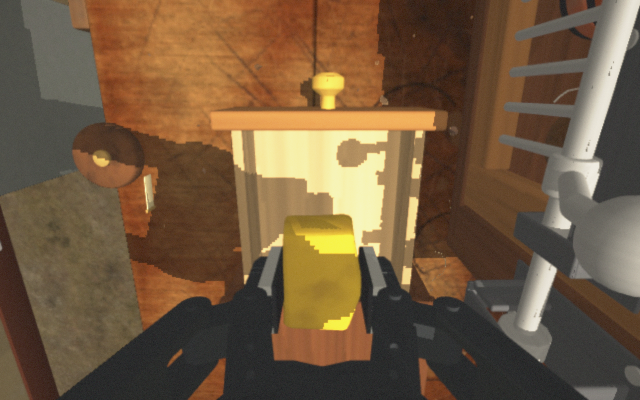

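The wrist view shows the wax held at (320,270) over the open drawer. The front board runs from (212,110) to (446,110), its knob is at (328,83), and the ball is at the right edge near (630,245).

```bash
python3 - <<'E'
from wax import *
c=calibration("wrist")
for p in((212,111),(446,110),(214,129),(443,129)): print(p,onz(c,*p,.07))
for p in((233,132),(422,132)): print(p,onz(c,*p,.057))
print("ball",onz(c,632,245,.2))
E
```

```text
(212, 111) [ 0.4142 -0.0057  0.07  ]
(446, 110) [ 0.5557 -0.0009  0.07  ]
(214, 129) [ 0.4147 -0.0164  0.07  ]
(443, 129) [ 0.5556 -0.0122  0.07  ]
(233, 132) [ 0.4227 -0.0196  0.057 ]
(422, 132) [ 0.5469 -0.0159  0.057 ]
ball [ 0.557  -0.0257  0.2   ]
```

Call:
send_rows --rows '[{"x":0,"y":0.02,"z":0.1,"wx":0,"wy":0,"wz":0,"hand":-1},{"x":0,"y":0,"z":0.15,"wx":0,"wy":0,"wz":0,"hand":-1},{"x":0,"y":0,"z":0.15,"wx":0,"wy":0,"wz":0,"hand":-1},{"x":0,"y":0,"z":0.12,"wx":0,"wy":0,"wz":0,"hand":-1},{"x":0,"y":0,"z":0.08,"wx":0,"wy":0,"wz":0,"hand":-1},{"x":0,"y":0,"z":0.05,"wx":0,"wy":0,"wz":0,"hand":-1},{"x":0,"y":0,"z":0,"wx":0,"wy":0,"wz":0,"hand":-1},{"x":0,"y":0,"z":0,"wx":0,"wy":0,"wz":0,"hand":0.3},{"x":0,"y":0,"z":0,"wx":0,"wy":0,"wz":0,"hand":0.3},{"x":0,"y":0,"z":0,"wx":0,"wy":0,"wz":0,"hand":0.3}]'

```text
time: 6.92
tool_pos: [0.487, -0.0741, 0.0488]
tool_rot: [0.001, 0.696, 0.718, 0.001]
contact_force: [0.1, -0.1, -0.8]
gripper_width: 0.648
grasp_force: 0.0
```

Call:
send_rows --rows '[{"x":0,"y":0,"z":0,"wx":0,"wy":0,"wz":0,"hand":0.4},{"x":0,"y":0,"z":0,"wx":0,"wy":0,"wz":0,"hand":0.4},{"x":0,"y":0,"z":-0.08,"wx":0,"wy":0,"wz":0,"hand":0.4},{"x":0,"y":0,"z":-0.18,"wx":0,"wy":0,"wz":0,"hand":0.4},{"x":0,"y":0,"z":-0.25,"wx":0,"wy":0,"wz":0,"hand":0.4},{"x":0,"y":0,"z":-0.2,"wx":0,"wy":0,"wz":0,"hand":0.4},{"x":0,"y":0,"z":0,"wx":0,"wy":0,"wz":0,"hand":-1},{"x":0,"y":0,"z":0,"wx":0,"wy":0,"wz":0,"hand":-1},{"x":0,"y":0,"z":0,"wx":0,"wy":0,"wz":0,"hand":-1},{"x":0,"y":0,"z":0,"wx":0,"wy":0,"wz":0,"hand":-1}]'

```text
time: 7.75
tool_pos: [0.485, -0.0735, 0.1526]
tool_rot: [-0.001, 0.696, 0.718, -0.001]
contact_force: [0.1, 0.3, -0.9]
gripper_width: 0.134
grasp_force: 0.0
```

```bash
python3 - <<'E'
from wax import *
s,T=pose(); c=calibration("wrist"); im=grab_frame("wrist"); cv2.imwrite("pics/w4.png",im)
print(s["time"],s["tool_pos"],T[:,1],s["gripper_width"])
E
```

```text
7.75 [ 0.485  -0.0735  0.1526] [ 0.9995  0.0307 -0.0025] 0.13372508466384478
```

View pics/w4.png

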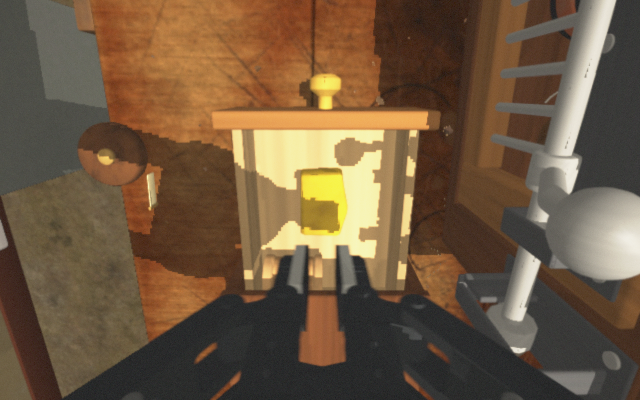

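The view shows the wax lying free in the drawer at (323,202), with the spool behind it at (293,265). Next I'll push the drawer shut, with the closed fingers on the front board above its knob.

Call:
send_rows --rows '[{"x":0.215,"y":-0.01,"z":0,"wx":0,"wy":0,"wz":0,"hand":-1},{"x":0.215,"y":-0.01,"z":0,"wx":0,"wy":0,"wz":0,"hand":-1},{"x":0.215,"y":0,"z":0,"wx":0,"wy":0,"wz":0,"hand":-1},{"x":0.215,"y":0,"z":0,"wx":0,"wy":0,"wz":0,"hand":-1},{"x":0,"y":0,"z":0.13,"wx":0,"wy":0,"wz":0,"hand":-1},{"x":0,"y":0,"z":0.13,"wx":0,"wy":0,"wz":0,"hand":-1},{"x":0,"y":0,"z":0.13,"wx":0,"wy":0,"wz":0,"hand":-1},{"x":0,"y":0,"z":0.13,"wx":0,"wy":0,"wz":0,"hand":-1},{"x":-0.08,"y":0,"z":0,"wx":0,"wy":0,"wz":0,"hand":-1},{"x":-0.08,"y":0,"z":0,"wx":0,"wy":0,"wz":0,"hand":-1}]'

```text
time: 8.63
tool_pos: [0.4771, 0.0314, 0.0724]
tool_rot: [-0.003, 0.696, 0.718, -0.002]
contact_force: [0.3, -0.7, 0.9]
gripper_width: -0.002
grasp_force: 0.0
```

Call:
send_rows --rows '[{"x":-0.06,"y":0,"z":0,"wx":0,"wy":0,"wz":0,"hand":-1},{"x":-0.06,"y":0,"z":0,"wx":0,"wy":0,"wz":0,"hand":-1},{"x":-0.06,"y":0,"z":0,"wx":0,"wy":0,"wz":0,"hand":-1},{"x":-0.06,"y":0,"z":0,"wx":0,"wy":0,"wz":0,"hand":-1},{"x":-0.06,"y":0,"z":0,"wx":0,"wy":0,"wz":0,"hand":-1},{"x":-0.06,"y":0,"z":0,"wx":0,"wy":0,"wz":0,"hand":-1},{"x":-0.06,"y":0,"z":0,"wx":0,"wy":0,"wz":0,"hand":-1},{"x":-0.06,"y":0,"z":0,"wx":0,"wy":0,"wz":0,"hand":-1},{"x":-0.06,"y":0,"z":0,"wx":0,"wy":0,"wz":0,"hand":-1},{"x":-0.06,"y":0,"z":0,"wx":0,"wy":0,"wz":0,"hand":-1}]'

```text
time: 9.47
tool_pos: [0.4824, -0.0598, 0.076]
tool_rot: [-0.0, 0.696, 0.718, -0.0]
contact_force: [-1.1, 2.3, -0.7]
gripper_width: 0.004
grasp_force: 1.0
```

Call:
send_rows --rows '[{"x":-0.06,"y":0,"z":0,"wx":0,"wy":0,"wz":0,"hand":-1},{"x":-0.06,"y":0,"z":0,"wx":0,"wy":0,"wz":0,"hand":-1},{"x":-0.06,"y":0,"z":0,"wx":0,"wy":0,"wz":0,"hand":-1},{"x":-0.05,"y":0,"z":0,"wx":0,"wy":0,"wz":0,"hand":-1},{"x":-0.03,"y":0,"z":0,"wx":0,"wy":0,"wz":0,"hand":-1},{"x":-0.02,"y":0,"z":0,"wx":0,"wy":0,"wz":0,"hand":-1},{"x":-0.02,"y":0,"z":0,"wx":0,"wy":0,"wz":0,"hand":-1},{"x":-0.02,"y":0,"z":0,"wx":0,"wy":0,"wz":0,"hand":-1},{"x":0,"y":0,"z":0,"wx":0,"wy":0,"wz":0,"hand":-1},{"x":0,"y":0,"z":0,"wx":0,"wy":0,"wz":0,"hand":-1}]'

```text
time: 10.3
tool_pos: [0.4845, -0.1073, 0.0764]
tool_rot: [0.001, 0.696, 0.718, 0.0]
contact_force: [-0.7, 0.1, -0.5]
gripper_width: 0.003
grasp_force: 0.0
```

Call:
send_rows --rows '[{"x":-0.02,"y":0,"z":0,"wx":0,"wy":0,"wz":0,"hand":-1},{"x":-0.02,"y":0,"z":0,"wx":0,"wy":0,"wz":0,"hand":-1},{"x":-0.015,"y":0,"z":0,"wx":0,"wy":0,"wz":0,"hand":-1},{"x":-0.015,"y":0,"z":0,"wx":0,"wy":0,"wz":0,"hand":-1},{"x":0,"y":0,"z":0,"wx":0,"wy":0,"wz":0,"hand":-1},{"x":0,"y":0,"z":0,"wx":0,"wy":0,"wz":0,"hand":-1},{"x":0,"y":0,"z":0,"wx":0,"wy":0,"wz":0,"hand":-1},{"x":0,"y":0,"z":0,"wx":0,"wy":0,"wz":0,"hand":-1},{"x":0,"y":0,"z":0,"wx":0,"wy":0,"wz":0,"hand":-1},{"x":0,"y":0,"z":0,"wx":0,"wy":0,"wz":0,"hand":-1}]'

```text
time: 11.13
tool_pos: [0.4845, -0.1105, 0.0763]
tool_rot: [-0.006, 0.696, 0.718, 0.006]
contact_force: [-1.0, 26.8, 8.9]
gripper_width: -0.001
grasp_force: 13.8
```

The drawer is shut: the force reached 27 N, and the front sits where the chest's face predicts. Now I'll back off, lift, and turn for the ball.

Call:
send_rows --rows '[{"x":0.1,"y":0,"z":0,"wx":0,"wy":0,"wz":0,"hand":-1},{"x":0.05,"y":-0.05,"z":-0.15,"wx":0,"wy":0,"wz":0,"hand":-1},{"x":0,"y":-0.05,"z":-0.18,"wx":0,"wy":0,"wz":-0.154,"hand":-1},{"x":0,"y":0,"z":-0.18,"wx":0,"wy":0,"wz":-0.154,"hand":0},{"x":0,"y":0,"z":-0.18,"wx":0,"wy":0,"wz":-0.154,"hand":0.4},{"x":0,"y":0,"z":-0.18,"wx":0,"wy":0,"wz":-0.154,"hand":0.4},{"x":0,"y":0,"z":-0.18,"wx":0,"wy":0,"wz":-0.154,"hand":0.4},{"x":0,"y":0,"z":-0.18,"wx":0,"wy":0,"wz":-0.154,"hand":0.4},{"x":0,"y":0,"z":-0.18,"wx":0,"wy":0,"wz":-0.154,"hand":0.4},{"x":0,"y":0,"z":-0.18,"wx":0,"wy":0,"wz":-0.154,"hand":0.4}]'

```text
time: 11.97
tool_pos: [0.4686, -0.0955, 0.3161]
tool_rot: [0.001, 0.279, 0.96, -0.0]
contact_force: [0.3, 0.3, -0.6]
gripper_width: 0.699
grasp_force: 0.0
```

Call:
send_rows --rows '[{"x":0,"y":0,"z":0,"wx":0,"wy":0,"wz":-0.154,"hand":0.4},{"x":0,"y":0,"z":0,"wx":0,"wy":0,"wz":-0.154,"hand":0.4},{"x":0,"y":0,"z":0,"wx":0,"wy":0,"wz":-0.154,"hand":0.4},{"x":0,"y":0,"z":0,"wx":0,"wy":0,"wz":-0.154,"hand":0.4},{"x":0,"y":0,"z":0,"wx":0,"wy":0,"wz":-0.154,"hand":0.4},{"x":-0.12,"y":0.1,"z":0,"wx":0,"wy":0,"wz":0,"hand":0.4},{"x":-0.15,"y":0.1,"z":0,"wx":0,"wy":0,"wz":0,"hand":0.4},{"x":-0.15,"y":0.1,"z":0,"wx":0,"wy":0,"wz":0,"hand":0.4},{"x":-0.12,"y":0.1,"z":0,"wx":0,"wy":0,"wz":0,"hand":0.4},{"x":0,"y":0,"z":0,"wx":0,"wy":0,"wz":0,"hand":0.4}]'

```text
time: 12.8
tool_pos: [0.5497, -0.0309, 0.3142]
tool_rot: [0.0, -0.018, 1.0, 0.0]
contact_force: [-0.2, 0.4, -0.8]
gripper_width: 0.702
grasp_force: 0.0
```

```bash
python3 - <<'E'
from wax import *
s,T=pose(); c=calibration("wrist"); im=grab_frame("wrist"); cv2.imwrite("pics/w5.png",im); im2=grab_frame("top"); cv2.imwrite("pics/top1.png",im2)
print(s["time"],s["tool_pos"],T,s["gripper_width"],s["joint_pos"])
print(proj(c,[.558,-.026,.2]))
E
```

```text
12.8 [ 0.5497 -0.0309  0.3142] [[-0.9994 -0.0353  0.0006]
 [-0.0353  0.9994  0.0006]
 [-0.0006  0.0006 -1.    ]] 0.7019283352303093 [-0.1917 -0.1559  1.708   0.0007  1.5891 -1.7978]
(np.float64(327.4109930885899), np.float64(210.36383133437008))
```

View pics/w5.png

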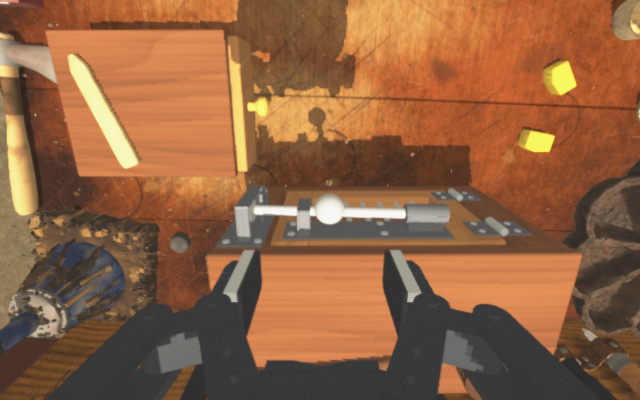

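The wrist view shows the drawer shut with its knob at (258,107). The ball is at (330,208), the keeper at (248,212) and the locker's top front edge at row 252.

```bash
python3 - <<'E'
from wax import *
c=calibration("wrist"); im=cv2.imread("pics/w5.png"); g=cv2.cvtColor(im,cv2.COLOR_BGR2GRAY)
ci=cv2.HoughCircles(cv2.medianBlur(g,3)[170:245,280:380],cv2.HOUGH_GRADIENT,1,30,param1=120,param2=12,minRadius=10,maxRadius=22);print(ci)
for u,v in [(330,208)]+[(280+q[0],170+q[1]) for q in (ci[0][:2] if ci is not None else [])]: print(u,v,onz(c,u,v,.2))
l,r=onz(c,208,252,.205),onz(c,580,252,.205);print(l,r,np.linalg.norm(l-r))
E
```

```text
[[[49.5 41.5 14.5]]]
330 208 [ 0.554  -0.0259  0.2   ]
329.5 211.5 [ 0.557  -0.0262  0.2   ]
[ 0.594  -0.1244  0.205 ] [0.5838 0.1813 0.205 ] 0.3058515484117601
```

Call:
send_rows --rows '[{"x":-0.043,"y":0.031,"z":0.05,"wx":0,"wy":0,"wz":0,"hand":0.4},{"x":0,"y":0,"z":0.15,"wx":0,"wy":0,"wz":0,"hand":0.4},{"x":0,"y":0,"z":0.15,"wx":0,"wy":0,"wz":0,"hand":0.4},{"x":0,"y":0,"z":0.15,"wx":0,"wy":0,"wz":0,"hand":0.4},{"x":0,"y":0,"z":0.11,"wx":0,"wy":0,"wz":0,"hand":0.4},{"x":0,"y":0,"z":0.08,"wx":0,"wy":0,"wz":0,"hand":0.4},{"x":0,"y":0,"z":0.05,"wx":0,"wy":0,"wz":0,"hand":0.4},{"x":0,"y":0,"z":0,"wx":0,"wy":0,"wz":0,"hand":0.4},{"x":0,"y":0,"z":0,"wx":0,"wy":0,"wz":0,"hand":0.4},{"x":0,"y":0,"z":0,"wx":0,"wy":0,"wz":0,"hand":0.4}]'

```text
time: 13.73
tool_pos: [0.5548, -0.0282, 0.205]
tool_rot: [0.001, -0.016, 1.0, -0.0]
contact_force: [0.4, 0.8, 0.9]
gripper_width: 0.702
grasp_force: 0.0
```

```bash
python3 - <<'E'
from wax import *
s,T=pose(); c=calibration("wrist"); im=grab_frame("wrist"); cv2.imwrite("pics/w6.png",im)
print(s["time"],s["tool_pos"],T[:,0],s["contact_force"])
print("TCP px",proj(c,s["tool_pos"]),"ball est",proj(c,[.556,-.026,.2]))
E
```

```text
13.7333 [ 0.5548 -0.0282  0.205 ] [-0.9995 -0.0321 -0.0025] [0.3955 0.802  0.9218]
TCP px (np.float64(321.22083627154194), np.float64(282.07184896735686)) ball est (np.float64(325.8498447985628), np.float64(278.3375910004769))
```

View pics/w6.png

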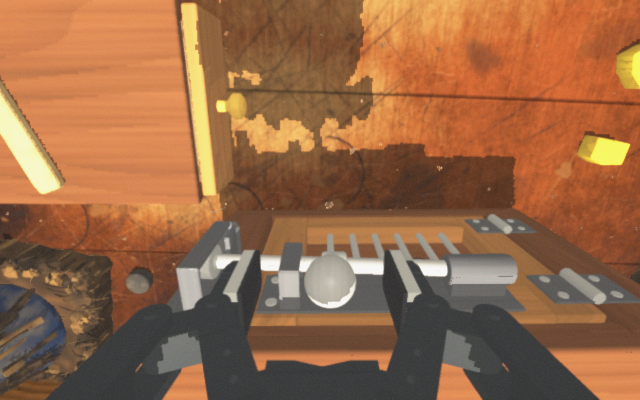

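The ball at (330,280) sits between the pads, about 4 mm to the right of the TCP. I'll correct that and close.

Call:
send_rows --rows '[{"x":0,"y":0.026,"z":0.015,"wx":0,"wy":0,"wz":0,"hand":0.4},{"x":0,"y":0,"z":0,"wx":0,"wy":0,"wz":0,"hand":0},{"x":0,"y":0,"z":0,"wx":0,"wy":0,"wz":0,"hand":-1},{"x":0,"y":0,"z":0,"wx":0,"wy":0,"wz":0,"hand":-1},{"x":0,"y":0,"z":0,"wx":0,"wy":0,"wz":0,"hand":-1},{"x":0,"y":0,"z":0,"wx":0,"wy":0,"wz":0,"hand":-1},{"x":0,"y":0,"z":0,"wx":0,"wy":0,"wz":0,"hand":-1},{"x":0,"y":0,"z":0,"wx":0,"wy":0,"wz":0,"hand":-1},{"x":0,"y":0,"z":0,"wx":0,"wy":0,"wz":0,"hand":-1},{"x":0,"y":0,"z":0,"wx":0,"wy":0,"wz":0,"hand":-1}]'

```text
time: 14.62
tool_pos: [0.5541, -0.024, 0.2017]
tool_rot: [0.0, -0.016, 1.0, 0.0]
contact_force: [-0.9, 0.0, 2.7]
gripper_width: 0.248
grasp_force: 58.7
```

Call:
send_rows --rows '[{"x":0,"y":0,"z":-0.01,"wx":0,"wy":0,"wz":0,"hand":-1},{"x":0,"y":0,"z":-0.01,"wx":0,"wy":0,"wz":0,"hand":-1},{"x":0,"y":0,"z":-0.01,"wx":0,"wy":0,"wz":0,"hand":-1},{"x":0,"y":0,"z":-0.01,"wx":0,"wy":0,"wz":0,"hand":-1},{"x":0,"y":0,"z":-0.008,"wx":0,"wy":0,"wz":0,"hand":-1},{"x":0,"y":0,"z":0,"wx":0,"wy":0,"wz":0,"hand":-1},{"x":0,"y":0,"z":0,"wx":0,"wy":0,"wz":0,"hand":-1},{"x":0,"y":0,"z":0,"wx":0,"wy":0,"wz":0,"hand":-1},{"x":0,"y":0,"z":0,"wx":0,"wy":0,"wz":0,"hand":-1},{"x":0,"y":0,"z":0,"wx":0,"wy":0,"wz":0,"hand":-1}]'

```text
time: 15.45
tool_pos: [0.5532, -0.0235, 0.207]
tool_rot: [-0.001, -0.016, 1.0, 0.001]
contact_force: [3.3, 4.5, -14.0]
gripper_width: 0.242
grasp_force: 59.0
```

Call:
send_rows --rows '[{"x":0,"y":0.02,"z":0,"wx":0,"wy":0,"wz":0,"hand":-1},{"x":0,"y":0.02,"z":0,"wx":0,"wy":0,"wz":0,"hand":-1},{"x":0,"y":0.02,"z":0,"wx":0,"wy":0,"wz":0,"hand":-1},{"x":0,"y":0,"z":0,"wx":0,"wy":0,"wz":0,"hand":-1},{"x":0,"y":0,"z":0,"wx":0,"wy":0,"wz":0,"hand":-1},{"x":0,"y":0,"z":0,"wx":0,"wy":0,"wz":0,"hand":-1},{"x":0,"y":0,"z":0,"wx":0,"wy":0,"wz":0,"hand":-1},{"x":0,"y":0,"z":0,"wx":0,"wy":0,"wz":0,"hand":-1},{"x":0,"y":0,"z":0,"wx":0,"wy":0,"wz":0,"hand":-1},{"x":0,"y":0,"z":0,"wx":0,"wy":0,"wz":0,"hand":-1}]'

```text
time: 16.28
tool_pos: [0.554, -0.0151, 0.2092]
tool_rot: [0.001, -0.016, 1.0, 0.0]
contact_force: [-2.8, -1.6, 2.5]
gripper_width: 0.244
grasp_force: 59.3
```

Call:
send_rows --rows '[{"x":0,"y":0.025,"z":0,"wx":0,"wy":0,"wz":0,"hand":-1},{"x":0,"y":0.025,"z":0,"wx":0,"wy":0,"wz":0,"hand":-1},{"x":0,"y":0.025,"z":0,"wx":0,"wy":0,"wz":0,"hand":-1},{"x":0,"y":0.025,"z":0,"wx":0,"wy":0,"wz":0,"hand":-1},{"x":0,"y":0.025,"z":0,"wx":0,"wy":0,"wz":0,"hand":-1},{"x":0,"y":0.025,"z":0,"wx":0,"wy":0,"wz":0,"hand":-1},{"x":0,"y":0.025,"z":0,"wx":0,"wy":0,"wz":0,"hand":-1},{"x":0,"y":0,"z":0,"wx":0,"wy":0,"wz":0,"hand":-1},{"x":0,"y":0,"z":0,"wx":0,"wy":0,"wz":0,"hand":-1},{"x":0,"y":0,"z":0,"wx":0,"wy":0,"wz":0,"hand":-1}]'

```text
time: 17.12
tool_pos: [0.5528, 0.0119, 0.2082]
tool_rot: [0.0, -0.016, 1.0, 0.001]
contact_force: [-2.1, 1.1, 2.3]
gripper_width: 0.244
grasp_force: 59.3
```

Call:
send_rows --rows '[{"x":0.029,"y":0.0086,"z":0,"wx":0,"wy":0,"wz":0.0444,"hand":-1},{"x":0.029,"y":0.0086,"z":0,"wx":0,"wy":0,"wz":0.0444,"hand":-1},{"x":0.029,"y":0.0086,"z":0,"wx":0,"wy":0,"wz":0.0444,"hand":-1},{"x":0.029,"y":0.0086,"z":0,"wx":0,"wy":0,"wz":0.0444,"hand":-1},{"x":0.029,"y":0.0086,"z":0,"wx":0,"wy":0,"wz":0.0444,"hand":-1},{"x":0.029,"y":0.0086,"z":0,"wx":0,"wy":0,"wz":0.0444,"hand":-1},{"x":0.029,"y":0.0086,"z":0,"wx":0,"wy":0,"wz":0.0444,"hand":-1},{"x":0,"y":0,"z":0,"wx":0,"wy":0,"wz":0,"hand":-1},{"x":0,"y":0,"z":0,"wx":0,"wy":0,"wz":0,"hand":-1},{"x":0,"y":0,"z":0,"wx":0,"wy":0,"wz":0,"hand":-1}]'

```text
time: 17.95
tool_pos: [0.5237, 0.0224, 0.2086]
tool_rot: [0.001, 0.105, 0.994, 0.0]
contact_force: [1.6, 1.2, 2.5]
gripper_width: 0.246
grasp_force: 59.2
```

Call:
send_rows --rows '[{"x":0.029,"y":0.0086,"z":0,"wx":0,"wy":0,"wz":0.0444,"hand":-1},{"x":0.029,"y":0.0086,"z":0,"wx":0,"wy":0,"wz":0.0444,"hand":-1},{"x":0.029,"y":0.0086,"z":0,"wx":0,"wy":0,"wz":0.0444,"hand":-1},{"x":0.029,"y":0.0086,"z":0,"wx":0,"wy":0,"wz":0.0444,"hand":-1},{"x":0.029,"y":0.0086,"z":0,"wx":0,"wy":0,"wz":0.0444,"hand":-1},{"x":0.029,"y":0.0086,"z":0,"wx":0,"wy":0,"wz":0.0444,"hand":-1},{"x":0.029,"y":0.0086,"z":0,"wx":0,"wy":0,"wz":0.0444,"hand":-1},{"x":0.029,"y":0.0086,"z":0,"wx":0,"wy":0,"wz":0.0444,"hand":-1},{"x":0,"y":0,"z":0,"wx":0,"wy":0,"wz":0,"hand":-1},{"x":0,"y":0,"z":0,"wx":0,"wy":0,"wz":0,"hand":-1}]'

```text
time: 18.78
tool_pos: [0.4941, 0.0434, 0.2086]
tool_rot: [0.001, 0.242, 0.97, 0.0]
contact_force: [1.3, 1.4, 2.0]
gripper_width: 0.244
grasp_force: 59.2
```

```bash
python3 - <<'E'
from wax import *
s,T=pose(); im=grab_frame("wrist"); im2=grab_frame("scene");t=grab_frame("top")
a=cv2.resize(im,(480,300));b=cv2.resize(im2[130:270,200:400],(420,294));d=cv2.resize(t[130:240,240:410],(380,246))
o=np.zeros((600,800,3),np.uint8);o[:300,:480]=a;o[302:596,:420]=b;o[302:548,420:800]=d
cv2.imwrite("pics/end.png",o)
print(s["time"],s["tool_pos"],s["contact_force"],s["joint_vel"],s["gripper_width"])
E
```

```text
18.7833 [0.4941 0.0434 0.2086] [1.3317 1.4052 1.9687] [-0.005   0.0056 -0.0049  0.0027  0.0034  0.0001] 0.24448143536706277
```

View pics/end.png

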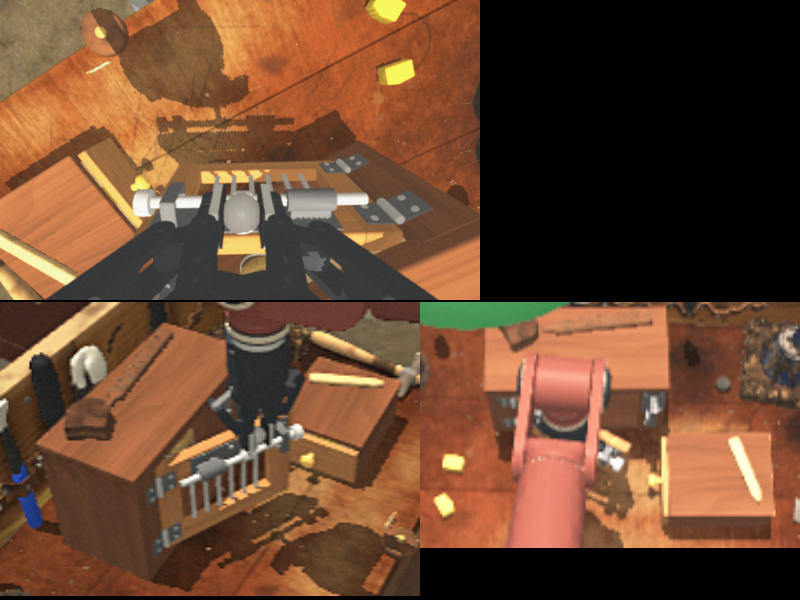

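The montage shows the gate about 30° open, held by the ball at wrist pane (242,212). The bolt's nose is clear at (147,202), and the drawer is shut with its knob at (140,184). From the hinge geometry, the ball has swung about 30°.

```bash
python3 -c "
from plant import job_done
print(job_done())"
```

```text
the job is handed in; nothing more can be done
None
```

The job is handed in after 18.8 s of robot time, with no verdict returned: the largest wax block is in the shut drawer, the bolt is drawn about 35 mm, and the gripper is holding the gate about 30° open by its ball knob.

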